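# Check the canister row and point out the open one

### The job

Check the left row of four canisters in the drawer: run the fingertips straight along the row about 2 cm above the lids, from the canister nearest the robot to the farthest, staying low all the way and pausing over the middle of each for about a second. Then point out the one that has no lid: finish with the fingertips held still about 2 cm above the middle of its open mouth. Touch and move nothing in the drawer.

Things in the scene. Friction and masses are not known exactly. Their poses are not given: they have to be found in the camera images.
- drawer: birch plywood drawer standing fixed on the table, 304 mm (its x) by 330 mm (its y), walls up to 70 mm high at the front (-x side, facing the robot, with a finger scoop) and 62 mm elsewhere; origin at the centre of its underside, z up, x from the front to the back, y to the left. Floor 6 mm thick. The row of four canisters stands along x on its left (+y) side, 95 mm left of the centre, 62 mm from centre to centre, behind a low divider. The drawer may be turned up to 0.2 rad
- place1 (a point): centre of place 1 in the canister row, counted from the robot's end (first (nearest the robot)), at the height of the closed canisters' lid tops, 76 mm above the table; axes as the drawer's. The canister there is centred within 3 mm of it. Nothing in the drawer stands higher
- place2 (a point): centre of place 2 in the canister row, counted from the robot's end (second), at the height of the closed canisters' lid tops, 76 mm above the table; axes as the drawer's. The canister there is centred within 3 mm of it. Nothing in the drawer stands higher
- place3 (a point): centre of place 3 in the canister row, counted from the robot's end (third), at the height of the closed canisters' lid tops, 76 mm above the table; axes as the drawer's. The canister there is centred within 3 mm of it. Nothing in the drawer stands higher
- place4 (a point): centre of place 4 in the canister row, counted from the robot's end (fourth (farthest)), at the height of the closed canisters' lid tops, 76 mm above the table; axes as the drawer's. The canister there is centred within 3 mm of it. Nothing in the drawer stands higher
- mid1 (a point): point half-way between places 1 and 2, at the same height; axes as the drawer's
- mid2 (a point): point half-way between places 2 and 3, at the same height; axes as the drawer's
- mid3 (a point): point half-way between places 3 and 4, at the same height; axes as the drawer's
- can_a: closed brushed aluminium screw-top canister, 54 mm across, 70 mm tall with its flat lid, loose; origin at the centre of its underside, z up; it may stand in any of the four places
- can_b: closed brushed aluminium screw-top canister, 54 mm across, 70 mm tall with its flat lid, loose; origin at the centre of its underside, z up; it may stand in any of the four places
- can_c: closed brushed aluminium screw-top canister, 54 mm across, 70 mm tall with its flat lid, loose; origin at the centre of its underside, z up; it may stand in any of the four places
- can_open: the one aluminium canister without its lid, 52 mm across, 64 mm tall, open at the top with a 45 mm wide mouth, hollow, loose; origin at the centre of its underside, z up; it may stand in any of the four places
- open_mouth (a point): centre of the open canister's mouth, level with its rim, 70 mm above the table; z up
- acrylic_box: clear acrylic box, 80 x 100 mm, 45 mm high, with its hinged lid shut, nearest of the right row; origin at the centre of its underside
- bowl: matte green ceramic pinch bowl, 68 mm across, 34 mm high, second of the right row; origin at the centre of its underside
- spoon_ring: steel measuring spoons on a ring, 44 x 110 mm, 10 mm high, lying third in the right row; origin at the centre of its underside
- muddler: beech muddler, 150 mm long, 26 mm thick, lying across the far end of the right row; origin at the middle of its underside
Things that resemble listed ones, but are neither listed nor needed, are in the scene too. Leave any orange look-alike of the can_a alone.

How it is judged:
By the outcome, as a careful person would: the job done as asked, in the order asked, and still so for the second after the job is handed in, with the robot touching nothing.
It also fails if it takes over 48 s, if anything falls off the work surface, if the arm or the gripper's body presses on something with over 40 N, if the wrist force passes 120 N, or if a joint passes its speed limit or range.

### The arm

A 7-joint arm with a two-finger parallel gripper is mounted at the origin on the work surface. World frame = base frame: x ahead of the robot, y to its left, z up, the work surface at z = 0. Lengths are in m, angles in rad, forces in N, time in s.
With the tool pointing down it reaches from about 0.4 to 0.875 m from the base axis. Payload 19.3 kg.
Tool frame: the origin (TCP) lies at the very end of the fingers, on their centre line; the grasp point (between the pads) lies 19 mm behind it; z points along the fingers, x is the direction in which the jaws open and shut, and the axes are right-handed (so a half turn about z gives the same grasp; the last joint's range is limited). The gripper opens to 85 mm and grips with 20 to 120 N. Pads are 22 mm wide; open, the fingers measure 114 mm over their backs; the gripper's body (76 mm by 85 mm) begins 54 mm behind the grasp point. The pads swing forward as they close: fully open they stand 13 mm farther back than shut.
Start: joints at [1.084, 0.521, -0.036, 1.599, 0.021, 1.021, -0.113], TCP at [0.253, -0.571, 0.231] pointing down, gripper open.
Joint ranges: [-2.91, 2.91], [-0.3, 2.13], [-1.5, 1.42], [0.17, 2.43], [-1.26, 4.41], [0.16, 1.93], [-2.52, 2.52]. Speed limits (rad/s): [1.89, 1.89, 2.39, 2.39, 3.01, 3.01, 3.01].

### API

Orientations are given as [roll, pitch, yaw] about the fixed x, y, z axes, in that order (R = Rz(yaw) Ry(pitch) Rx(roll)).
In Python, from workcell import observe, eyes, job_done gives the robot as it stands. The module is installed in compiled form; this text tells all that it offers.
- The arm moves only by the shell command python3 -m pendant 'ROWS' [FORCE]. ROWS is JSON, a list of rows, each an object of numbers: "dx", "dy", "dz": the shift along the tool's x, y, z in mm; "ax", "ay", "az": the turn, a rotation vector about the tool's x, y, z in degrees; "claw": the finger opening in mm, from 0 to 85.4. A call has 1 to 10 rows; each row is the pose to reach, as a shift and turn from the pose commanded when the call began, along the tool's axes at that moment; what a row does not reach only later rows make up. A row lasts 1/12 s, in which the tool goes at most 41.7 mm and 7.16 degrees, less where a joint would pass 70% of its speed; a pose out of reach is approached as far as the arm can. A call with a gripper value outside its range is refused whole. The fingers move at their own pace and stop on an object; FORCE is the grip in N (left out, the last holds). Time passes only in rows, so rows that repeat a pose let the fingers close. It gives the time, the measured TCP pose, the force and the opening at its end, in the units of the state.
- observe(): the state, without advancing time (a new reading comes with each control period).
- eyes.grab_frame(name): name is "scene" or "top" or "wrist"; returns a dict with "image" (400x640x3 uint8, blue, green, red), "fovy" (degrees; the focal length in pixels is half the picture's height over the tangent of half this angle, whatever the lens; pixels are square), "cx", "cy" (the principal point, pixels), "dist" ([k1, k2, p1, p2, k3] as OpenCV has them; the pictures are not rectified), "view" (4x4, takes a point from world to camera coordinates). Camera axes: x right, y up, looking along -z (the intrinsics and any distortion apply to the point x, -y, -z); pixel columns grow to the right and rows downward; lengths in m; the calibration is good to about 2 mm. A picture is of the moment at which its call begins. There is no depth.
- job_done(): hands the job in, once; it reports no verdict.
The state is a dict: "clock": time; "qpos": joint angles; "qd": joint speeds; "joint_efforts": joint torques, N m; "position": TCP position; "tool_rot": TCP orientation; "force": force on the tool from outside, world axes, zero at the start; "moment": the same for the moment, N m; "grip_width": finger opening in m.
Only numpy, scipy, OpenCV 4.12 (cv2) and the standard library are available. Lean on these libraries where they do the work, as an engineer would, in place of code of your own. Each camera call takes 0.05 s, during which the arm holds its last target.

## Working session

There is one attempt and no reset: what is moved stays moved. The work goes in short steps, Python scripts to look and compute and a shell command to move; the robot and the scene stay as the last step left them, time stands still between calls to the robot, and variables do not carry over. Pictures are saved under pics/ and viewed, and the job is handed in when it is done.

```bash
mkdir -p pics
cat > h.py <<'E'
import numpy as np,cv2,pickle
from workcell import observe,eyes,job_done
def grab(n,tag):
    f=eyes.grab_frame(n); cv2.imwrite(f'pics/{tag}.png',f['image']); pickle.dump(f,open(f'{tag}.pkl','wb')); return f
def load(tag): return pickle.load(open(f'{tag}.pkl','rb'))
def K(f):
    h=f['image'].shape[0]; F=h/2/np.tan(np.radians(f['fovy'])/2)
    return np.array([[F,0,f['cx']],[0,F,f['cy']],[0,0,1.]])
def cvT(f): return np.diag([1,-1,-1,1.])@np.array(f['view'])
def proj(f,P):
    T=cvT(f); P=np.atleast_2d(P).astype(float)
    return cv2.projectPoints(P,cv2.Rodrigues(T[:3,:3])[0],T[:3,3],K(f),np.array(f['dist'],float))[0][:,0]
def unproj(f,uv,z):
    uv=np.atleast_2d(uv).astype(float)
    n=cv2.undistortPoints(uv[:,None],K(f),np.array(f['dist'],float))[:,0]
    T=np.linalg.inv(cvT(f)); d=np.c_[n,np.ones(len(n))]@T[:3,:3].T; o=T[:3,3]
    return o+d*((z-o[2])/d[:,2])[:,None]
E
python3 - <<'E'
from h import *
s=observe(); print({k:np.round(v,3) for k,v in s.items()})
for n in('top','scene','wrist'):
    f=grab(n,n+'0'); print(n,f['fovy'],f['cx'],f['cy'],f['dist']); print(np.round(np.linalg.inv(f['view']),3))
E
```

```text
{'clock': np.float64(0.0), 'qpos': array([ 1.084,  0.522, -0.036,  1.6  ,  0.021,  1.021, -0.113]), 'qd': array([-0.001,  0.   , -0.002,  0.   , -0.   ,  0.   ,  0.   ]), 'joint_efforts': array([-0.0000e+00, -9.2711e+01,  1.9800e+00, -3.6993e+01,  1.8000e-02,
        8.0000e-03,  0.0000e+00]), 'position': array([ 0.253, -0.571,  0.231]), 'tool_rot': array([ 3.142e+00,  1.000e-03, -1.154e+00]), 'force': array([ 0.125, -0.349, -0.278]), 'moment': array([-0.009,  0.054,  0.007]), 'grip_width': np.float64(0.085)}
top 43.83406102453038 318.24285729212176 198.835724960683 [-0.14091716  0.          0.          0.          0.        ]
[[-0.011  0.98  -0.198  0.44 ]
 [-1.    -0.011  0.003 -0.019]
 [ 0.001  0.198  0.98   0.887]
 [ 0.     0.     0.     1.   ]]
scene 44.28093110348474 314.36166188006825 196.04405443837925 [0.00515208 0.         0.         0.         0.        ]
[[-0.283 -0.716  0.638  1.159]
 [ 0.959 -0.199  0.201  0.161]
 [-0.017  0.669  0.743  0.682]
 [ 0.     0.     0.     1.   ]]
wrist 64.99259047990992 317.4432295745616 203.16560680942663 [-0.04206046  0.          0.          0.          0.        ]
[[ 0.406  0.878  0.254  0.317]
 [-0.914  0.39   0.112 -0.544]
 [-0.001 -0.278  0.961  0.374]
 [ 0.     0.     0.     1.   ]]
```

View pics/top0.png

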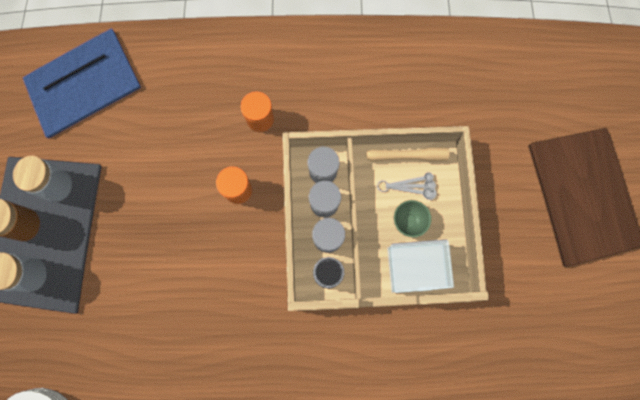

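View pics/scene0.png

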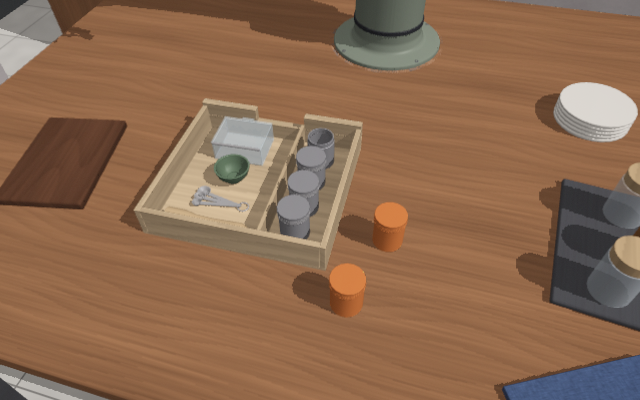

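The top picture has +x up and +y left. The row in the drawer is at about (328,272), (328,235), (324,198) and (323,163). The nearest, (328,272), looks dark and open. The orange look-alikes at (256,110) and (233,184) stand outside the drawer. The next step is close crops and a measurement.

Run:
```python
from h import *
f=load('top0'); g=load('scene0')
a=cv2.resize(f['image'][120:315,275:495],None,fx=3,fy=3,interpolation=cv2.INTER_CUBIC)
b=cv2.resize(g['image'][95:275,250:400],None,fx=3.2,fy=3.2,interpolation=cv2.INTER_CUBIC)
cv2.imwrite('pics/c1.png',a);cv2.imwrite('pics/c2.png',b)
uv=[[328,272],[328,235],[324,198],[323,163]]
print(unproj(f,uv,.076).round(3))
uv=[[321,136],[311,157],[303,182],[293,206]]
print(unproj(g,uv,.076).round(3))
```

```text
[[ 0.482 -0.036  0.076]
 [ 0.542 -0.037  0.076]
 [ 0.604 -0.031  0.076]
 [ 0.665 -0.03   0.076]]
[[ 0.491 -0.033  0.076]
 [ 0.55  -0.035  0.076]
 [ 0.613 -0.03   0.076]
 [ 0.669 -0.03   0.076]]
```

View pics/c1.png

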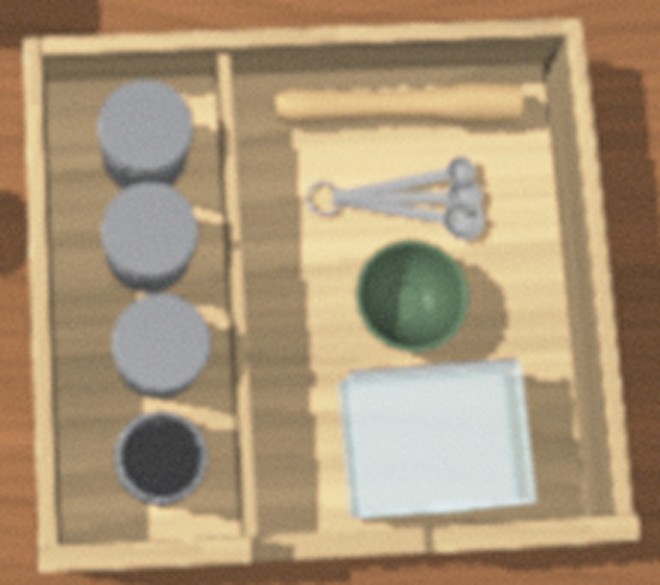

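View pics/c2.png

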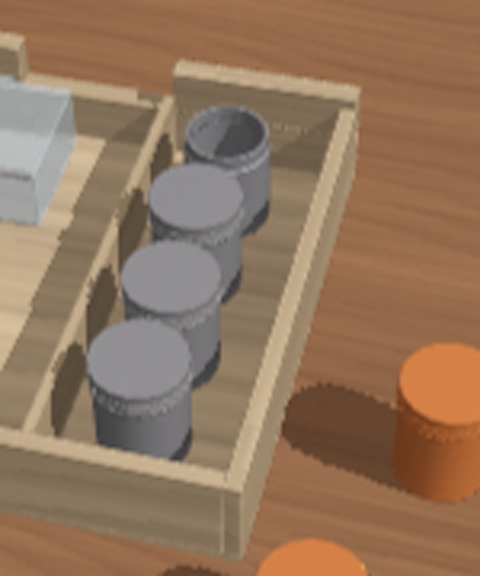

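```bash
cat > fit.py <<'E'
from h import *
from scipy.optimize import least_squares
f=load('top0'); g=load('scene0')
cr=lambda p,s,o:np.array(p)/s+np.array(o)-0.5+0.5/s
ut=cr([[161,457],[161,343],[150,227],[145,125]],3,[275,120])
us=cr([[228,140],[197,202],[172,278],[139,358]],3.2,[250,95])
z=np.array([.07,.076,.076,.076])
# refine tops: model each visible disc by ellipse is overkill; unproject each
for f_,u in((f,ut),(g,us)): print(np.array([unproj(f_,u[i],z[i])[0] for i in range(4)]).round(4).tolist())
uc=cr([[25,40],[580,20],[40,570],[638,535]],3,[275,120]); zc=[.062,.062,.07,.07]
C=np.array([unproj(f,uc[i],zc[i])[0] for i in range(4)]); print('corners',C.round(4).tolist())
print('sizes',np.linalg.norm(C[0]-C[1]),np.linalg.norm(C[2]-C[3]),np.linalg.norm(C[0,:2]-C[2,:2]),np.linalg.norm(C[1,:2]-C[3,:2]))
def pts(p,loc): 
    c,s=np.cos(p[2]),np.sin(p[2]); return np.c_[p[0]+c*loc[:,0]-s*loc[:,1],p[1]+s*loc[:,0]+c*loc[:,1],loc[:,2]]
L=np.c_[(np.arange(4)-1.5)*.062,np.full(4,.095),z]
LC=np.array([[.152,.165,.062],[.152,-.165,.062],[-.152,.165,.07],[-.152,-.165,.07]])
def R(p,parts=False):
    off=np.array([p[3],0,0])
    a=proj(f,pts(p,L+off))-ut; b=proj(g,pts(p,L+off))-us; c=proj(f,pts(p,LC))-uc
    return (a,b,c) if parts else np.r_[a.ravel(),b.ravel(),c.ravel()]
r=least_squares(R,[.58,-.13,0,0],loss='soft_l1')
print('pose',r.x.round(4)); [print(q.round(1).tolist()) for q in R(r.x,True)]
print('places',pts(r.x,L+np.array([r.x[3],0,0])).round(4).tolist())
E
python3 fit.py
```

```text
[[0.4822, -0.0366, 0.07], [0.544, -0.0373, 0.076], [0.6089, -0.0322, 0.076], [0.6676, -0.0302, 0.076]]
[[0.4911, -0.0336, 0.07], [0.5523, -0.0341, 0.076], [0.6119, -0.0301, 0.076], [0.6702, -0.0296, 0.076]]
corners [[0.7237, 0.0387, 0.062], [0.7342, -0.2886, 0.062], [0.4221, 0.0294, 0.07], [0.4345, -0.2983, 0.07]]
sizes 0.327526911551953 0.32798952381901036 0.30172365028994214 0.29988976710848836
pose [ 0.5788 -0.1287  0.0345  0.0012]
[[0.2, -1.0], [-1.5, -1.1], [0.3, 0.6], [0.2, -1.2]]
[[-0.7, -2.8], [0.6, -2.5], [-0.7, -2.0], [-0.5, -0.3]]
[[-1.5, -0.7], [-0.2, -1.2], [-0.9, 0.5], [0.4, 1.1]]
places [[0.4839, -0.037, 0.07], [0.5458, -0.0348, 0.076], [0.6078, -0.0327, 0.076], [0.6697, -0.0305, 0.076]]
```

The open crop shows the dark mouth at (328,272), and the scene view shows a hollow rim, so place 1 is the open one. The cameras disagree by several mm in x, so I will move above the row and check with the wrist camera.

```bash
python3 -m pendant '[{"dx":-10,"dy":-10,"dz":-5,"az":-2,"claw":0},{"dx":-30,"dy":-30,"dz":-10,"az":-5,"claw":0},{"dx":-55,"dy":-55,"dz":-15,"az":-10,"claw":0},{"dx":-80,"dy":-80,"dz":-20,"az":-15,"claw":0},{"dx":-105,"dy":-105,"dz":-20,"az":-20,"claw":0},{"dx":-130,"dy":-130,"dz":-20,"az":-25,"claw":0},{"dx":-155,"dy":-155,"dz":-20,"az":-30,"claw":0},{"dx":-180,"dy":-180,"dz":-20,"az":-35,"claw":0},{"dx":-205,"dy":-205,"dz":-20,"az":-40,"claw":0},{"dx":-220,"dy":-220,"dz":-20,"az":-42,"claw":0}]'
cat > st.py <<'E'
import sys
from h import *
s=observe(); p=np.array(s['position']); y=s['tool_rot'][2]
print(s['clock'],p.round(4),np.round(s['tool_rot'],4),np.round(s['force'],1),s['grip_width'],np.round(s['qpos'],2))
from scipy.spatial.transform import Rotation as Ro
R=Ro.from_euler('xyz',s['tool_rot'])
if len(sys.argv)>1:
    t=np.array(eval(sys.argv[1])); R2=Ro.from_euler('xyz',[np.pi,0,t[3]])
    print('d',(R.inv().apply(t[:3]-p)*1000).round(1),'rot',np.degrees((R.inv()*R2).as_rotvec()).round(2))
E
python3 st.py '[.47,-.037,.25,.0345]'
```

```text
0.15 [ 0.2529 -0.5713  0.2309] [ 3.1415e+00  8.0000e-04 -1.1540e+00] [-1.1 -0.2 -0.3] 0.08491641306813687 [ 1.08  0.52 -0.04  1.6   0.02  1.02 -0.11]
d [-400.7 -414.8  -18.8] rot [-3.00e-02  4.00e-02 -6.81e+01]schema error: expected keys dx, dy, dz, ax, ay, az, claw
```

```bash
python3 -m pendant '[{"dx":-10,"dy":-10,"dz":-5,"ax":0,"ay":0,"az":-2,"claw":0},{"dx":-30,"dy":-30,"dz":-10,"ax":0,"ay":0,"az":-5,"claw":0},{"dx":-55,"dy":-55,"dz":-15,"ax":0,"ay":0,"az":-10,"claw":0},{"dx":-80,"dy":-80,"dz":-20,"ax":0,"ay":0,"az":-15,"claw":0},{"dx":-105,"dy":-105,"dz":-20,"ax":0,"ay":0,"az":-20,"claw":0},{"dx":-130,"dy":-130,"dz":-20,"ax":0,"ay":0,"az":-25,"claw":0},{"dx":-155,"dy":-155,"dz":-20,"ax":0,"ay":0,"az":-30,"claw":0},{"dx":-180,"dy":-180,"dz":-20,"ax":0,"ay":0,"az":-35,"claw":0},{"dx":-205,"dy":-205,"dz":-20,"ax":0,"ay":0,"az":-40,"claw":0},{"dx":-220,"dy":-220,"dz":-20,"ax":0,"ay":0,"az":-42,"claw":0}]'
python3 st.py '[.47,-.037,.25,.0345]'
```

```text
clock: 0.98
position: [0.366, -0.2776, 0.2516]
tool_rot: [-3.141, -0.0, -0.412]
force: [0.7, -0.9, 1.0]
grip_width: 0.0005
0.9833 [ 0.366  -0.2776  0.2516] [-3.1414e+00 -2.0000e-04 -4.1170e-01] [ 0.7 -0.9  1. ] 0.00046352510997446866 [ 0.79  0.25 -0.32  1.98  0.09  0.93  0.01]
d [  -1.  -262.1    1.7] rot [-1.000e-02 -2.000e-02 -2.557e+01]
```

```bash
python3 -m pendant '[{"dx":0,"dy":-15,"dz":0,"ax":0,"ay":0,"az":-2,"claw":0},{"dx":0,"dy":-45,"dz":0,"ax":0,"ay":0,"az":-5,"claw":0},{"dx":0,"dy":-80,"dz":0,"ax":0,"ay":0,"az":-9,"claw":0},{"dx":0,"dy":-115,"dz":0,"ax":0,"ay":0,"az":-13,"claw":0},{"dx":0,"dy":-150,"dz":0,"ax":0,"ay":0,"az":-17,"claw":0},{"dx":0,"dy":-185,"dz":0,"ax":0,"ay":0,"az":-20,"claw":0},{"dx":0,"dy":-220,"dz":0,"ax":0,"ay":0,"az":-23,"claw":0},{"dx":0,"dy":-245,"dz":0,"ax":0,"ay":0,"az":-24.7,"claw":0},{"dx":0,"dy":-255,"dz":0,"ax":0,"ay":0,"az":-24.7,"claw":0},{"dx":0,"dy":-255,"dz":0,"ax":0,"ay":0,"az":-24.7,"claw":0}]'
python3 st.py '[.484,-.037,.096,.0345]'
python3 - <<'E'
from h import *
f=grab('wrist','w1');print(np.round(np.linalg.inv(f['view']),3))
grab('top','t1')
E
```

```text
clock: 1.82
position: [0.47, -0.0466, 0.2513]
tool_rot: [-3.141, -0.0, 0.013]
force: [-1.5, 0.3, -0.5]
grip_width: 0.0003
1.8167 [ 0.47   -0.0466  0.2513] [-3.1409e+00 -2.0000e-04  1.3100e-02] [-1.5  0.3 -0.5] 0.00026536544439606556 [ 0.41  0.29 -0.53  1.94  0.18  0.95 -0.19]
d [ 14.1  -9.3 155.3] rot [-0.04 -0.01 -1.23]
[[ 1.    -0.013 -0.005  0.468]
 [ 0.014  0.961  0.277  0.023]
 [ 0.001 -0.277  0.961  0.394]
 [ 0.     0.     0.     1.   ]]
```

View pics/w1.png

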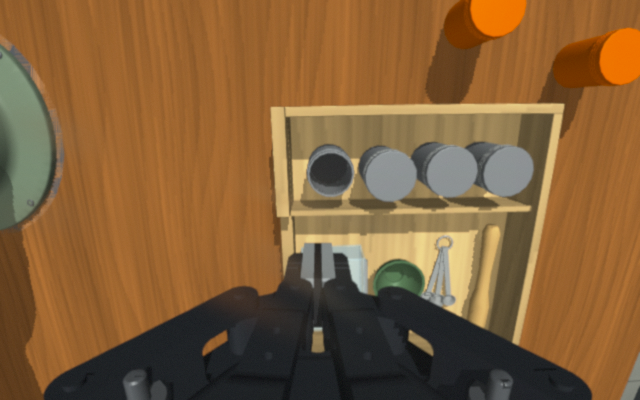

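The wrist view (+x to the right) shows the open canister at about (330,170), nearest the robot. The closed lids follow at about (388,173), (445,169) and (504,169). I will zoom in for exact centres.

Run:
```python
from h import *
f=load('w1'); im=f['image']
print('tcp px',proj(f,observe()['position']))
c=cv2.resize(im[95:260,265:570],None,fx=2.6,fy=2.6,interpolation=cv2.INTER_CUBIC)
cv2.imwrite('pics/c3.png',c)
# overlay of current model discs
P=np.array([[.4839,-.037,.07],[.5458,-.0348,.076],[.6078,-.0327,.076],[.6697,-.0305,.076]])
print(proj(f,P).round(1).tolist())
print([unproj(f,u,z)[0].round(4).tolist() for u,z in zip([[330,170],[388,173],[445,169],[504,169]],[.07,.076,.076,.076])])
```

```text
tcp px [[316.76421455 261.56633373]]
[[331.4, 172.1], [391.8, 171.9], [451.5, 170.9], [510.0, 169.9]]
[[0.4824, -0.0348, 0.07], [0.5419, -0.036, 0.076], [0.6007, -0.0308, 0.076], [0.6631, -0.0297, 0.076]]
```

View pics/c3.png

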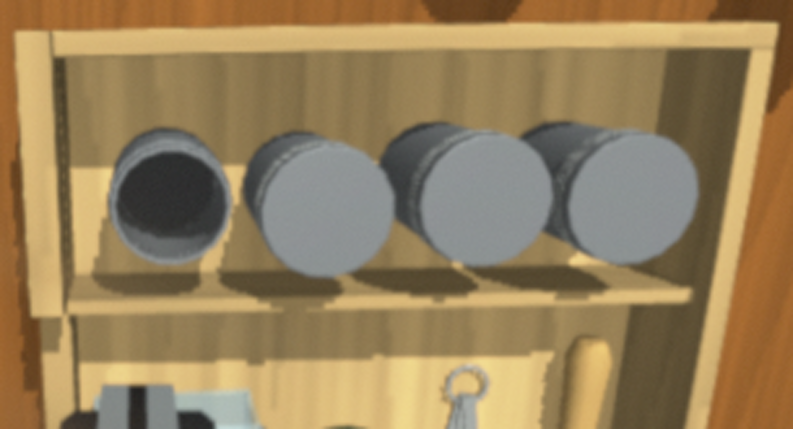

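```bash
python3 -m pendant '[{"dx":4,"dy":-3,"dz":5,"ax":0,"ay":0,"az":-0.4,"claw":0},{"dx":10,"dy":-7,"dz":20,"ax":0,"ay":0,"az":-0.8,"claw":0},{"dx":14,"dy":-9.3,"dz":40,"ax":0,"ay":0,"az":-1.2,"claw":0},{"dx":14,"dy":-9.3,"dz":65,"ax":0,"ay":0,"az":-1.2,"claw":0},{"dx":14,"dy":-9.3,"dz":88,"ax":0,"ay":0,"az":-1.2,"claw":0},{"dx":14,"dy":-9.3,"dz":105,"ax":0,"ay":0,"az":-1.2,"claw":0},{"dx":14,"dy":-9.3,"dz":117,"ax":0,"ay":0,"az":-1.2,"claw":0},{"dx":14,"dy":-9.3,"dz":120,"ax":0,"ay":0,"az":-1.2,"claw":0},{"dx":14,"dy":-9.3,"dz":120,"ax":0,"ay":0,"az":-1.2,"claw":0},{"dx":14,"dy":-9.3,"dz":120,"ax":0,"ay":0,"az":-1.2,"claw":0}]'
python3 st.py '[.484,-.037,.096,.0345]'
python3 - <<'E'
from h import *
f=grab('top','t2');g=grab('scene','s2');w=grab('wrist','w2')
a=cv2.resize(f['image'][200:315,275:395],None,fx=3.3,fy=3.3);b=cv2.resize(g['image'][60:230,250:400],None,fx=2.2,fy=2.2)
c=np.zeros((400,740,3),np.uint8);c[:a.shape[0],:a.shape[1]]=a;c[:b.shape[0],400:400+b.shape[1]]=b;cv2.imwrite('pics/c4.png',c)
E
```

```text
clock: 2.75
position: [0.4834, -0.0396, 0.1317]
tool_rot: [3.141, -0.0, 0.03]
force: [-0.2, -0.1, -0.6]
grip_width: 0.0002
2.75 [ 0.4834 -0.0396  0.1317] [ 3.1414e+00 -3.0000e-04  3.0300e-02] [-0.2 -0.1 -0.6] 0.00024345022113342454 [ 0.32  0.48 -0.47  2.03  0.33  0.7  -0.33]
d [ 0.6 -2.6 35.7] rot [ 0.01 -0.02 -0.24]
```

View pics/c4.png

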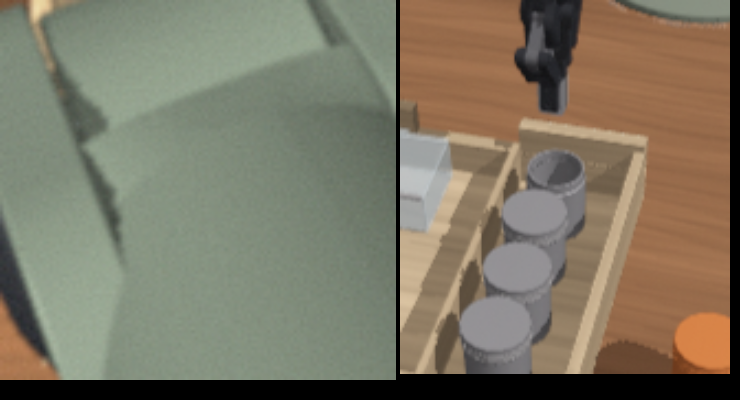

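View pics/w2.png

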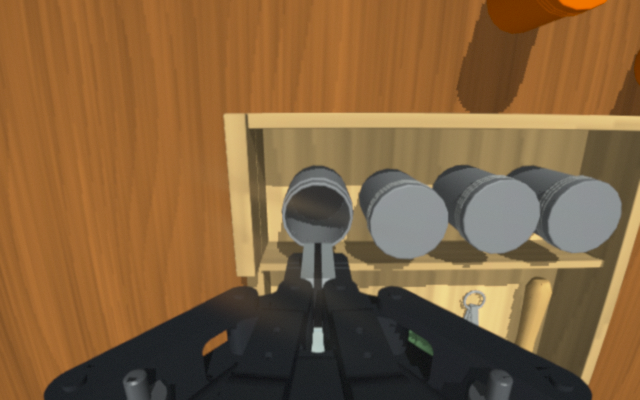

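Run:
```python
from h import *
f=load('w2')
c=cv2.resize(f['image'][155:275,270:635],None,fx=2.15,fy=2.15,interpolation=cv2.INTER_CUBIC)
P=[[.4839,-.037,.07,.026],[.5458,-.0348,.076,.027],[.6078,-.0327,.076,.027],[.6697,-.0305,.076,.027]]
for p in P:
    t=np.linspace(0,6.28,60);Q=np.c_[p[0]+p[3]*np.cos(t),p[1]+p[3]*np.sin(t),np.full(60,p[2])]
    q=((proj(f,Q)-[270,155]+.5)*2.15).astype(np.int32); cv2.polylines(c,[q],True,(0,0,255),1)
cv2.imwrite('pics/c5.png',c)
```

```text
(no output)
```

View pics/c5.png

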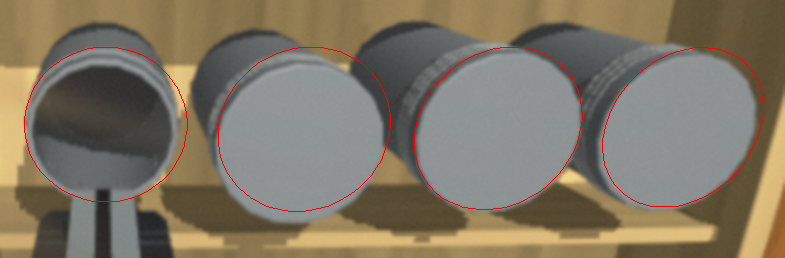

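The overlay agrees with the row within about 1–3 mm. I will go down over place 1 and run the row.

```bash
python3 -m pendant '[{"dx":0,"dy":-1,"dz":3,"ax":0,"ay":0,"az":-0.2,"claw":0},{"dx":0,"dy":-2,"dz":9,"ax":0,"ay":0,"az":-0.2,"claw":0},{"dx":0,"dy":-2,"dz":16,"ax":0,"ay":0,"az":-0.2,"claw":0},{"dx":0,"dy":-2,"dz":23,"ax":0,"ay":0,"az":-0.2,"claw":0},{"dx":0,"dy":-2,"dz":29,"ax":0,"ay":0,"az":-0.2,"claw":0},{"dx":0,"dy":-2,"dz":33,"ax":0,"ay":0,"az":-0.2,"claw":0},{"dx":0,"dy":-2,"dz":35.5,"ax":0,"ay":0,"az":-0.2,"claw":0},{"dx":0,"dy":-2,"dz":35.5,"ax":0,"ay":0,"az":-0.2,"claw":0},{"dx":0,"dy":-2,"dz":35.5,"ax":0,"ay":0,"az":-0.2,"claw":0},{"dx":0,"dy":-2,"dz":35.5,"ax":0,"ay":0,"az":-0.2,"claw":0}]'
python3 st.py '[.484,-.0375,.096,.0345]'
```

```text
clock: 3.73
position: [0.4833, -0.0371, 0.096]
tool_rot: [-3.142, -0.0, 0.035]
force: [0.4, 0.3, -0.6]
grip_width: 0.0002
3.7333 [ 0.4833 -0.0371  0.096 ] [-3.1416e+00 -3.0000e-04  3.4500e-02] [ 0.4  0.3 -0.6] 0.00020347172116671585 [ 0.28  0.54 -0.43  2.06  0.38  0.62 -0.37]
d [ 0.7  0.4 -0. ] rot [-0.   -0.02  0.  ]
```

```bash
python3 -m pendant '[{"dx":0,"dy":0,"dz":0,"ax":0,"ay":0,"az":0,"claw":0},{"dx":0,"dy":0,"dz":0,"ax":0,"ay":0,"az":0,"claw":0},{"dx":0,"dy":0,"dz":0,"ax":0,"ay":0,"az":0,"claw":0},{"dx":0,"dy":0,"dz":0,"ax":0,"ay":0,"az":0,"claw":0},{"dx":0,"dy":0,"dz":0,"ax":0,"ay":0,"az":0,"claw":0},{"dx":0,"dy":0,"dz":0,"ax":0,"ay":0,"az":0,"claw":0},{"dx":0,"dy":0,"dz":0,"ax":0,"ay":0,"az":0,"claw":0},{"dx":0,"dy":0,"dz":0,"ax":0,"ay":0,"az":0,"claw":0},{"dx":0,"dy":0,"dz":0,"ax":0,"ay":0,"az":0,"claw":0},{"dx":0,"dy":0,"dz":0,"ax":0,"ay":0,"az":0,"claw":0}]'
python3 st.py '[.5458,-.0355,.096,.0345]'
```

```text
clock: 4.57
position: [0.4832, -0.0371, 0.0958]
tool_rot: [-3.142, -0.0, 0.034]
force: [-0.3, 0.8, -0.3]
grip_width: -0.0
4.5667 [ 0.4832 -0.0371  0.0958] [-3.1416 -0.      0.0345] [-0.3  0.8 -0.3] -3.8354684993468474e-05 [ 0.28  0.54 -0.43  2.06  0.38  0.62 -0.37]
d [62.7  0.5 -0.2] rot [-0. -0. -0.]
```

```bash
python3 -m pendant '[{"dx":0,"dy":0,"dz":0,"ax":0,"ay":0,"az":0,"claw":0},{"dx":3,"dy":0,"dz":0,"ax":0,"ay":0,"az":0,"claw":0},{"dx":11,"dy":0,"dz":0,"ax":0,"ay":0,"az":0,"claw":0},{"dx":23,"dy":0,"dz":0,"ax":0,"ay":0,"az":0,"claw":0},{"dx":36,"dy":0,"dz":0,"ax":0,"ay":0,"az":0,"claw":0},{"dx":48,"dy":0.3,"dz":0,"ax":0,"ay":0,"az":0,"claw":0},{"dx":57,"dy":0.5,"dz":0,"ax":0,"ay":0,"az":0,"claw":0},{"dx":62,"dy":0.5,"dz":0,"ax":0,"ay":0,"az":0,"claw":0},{"dx":62,"dy":0.5,"dz":0,"ax":0,"ay":0,"az":0,"claw":0},{"dx":62,"dy":0.5,"dz":0,"ax":0,"ay":0,"az":0,"claw":0}]'
python3 st.py '[.5458,-.0355,.096,.0345]'
```

```text
clock: 5.4
position: [0.5449, -0.0354, 0.0956]
tool_rot: [-3.141, 0.001, 0.035]
force: [-1.1, 0.1, -0.8]
grip_width: 0.0001
5.4 [ 0.5449 -0.0354  0.0956] [-3.1415e+00  5.0000e-04  3.4600e-02] [-1.1  0.1 -0.8] 5.3518167036189484e-05 [ 0.27  0.61 -0.43  1.9   0.38  0.7  -0.35]
d [ 0.9  0.1 -0.4] rot [-0.01  0.03  0.  ]
```

```bash
python3 -m pendant '[{"dx":0,"dy":0,"dz":0,"ax":0,"ay":0,"az":0,"claw":0},{"dx":0,"dy":0,"dz":0,"ax":0,"ay":0,"az":0,"claw":0},{"dx":0,"dy":0,"dz":0,"ax":0,"ay":0,"az":0,"claw":0},{"dx":0,"dy":0,"dz":0,"ax":0,"ay":0,"az":0,"claw":0},{"dx":0,"dy":0,"dz":0,"ax":0,"ay":0,"az":0,"claw":0},{"dx":0,"dy":0,"dz":0,"ax":0,"ay":0,"az":0,"claw":0},{"dx":0,"dy":0,"dz":0,"ax":0,"ay":0,"az":0,"claw":0},{"dx":0,"dy":0,"dz":0,"ax":0,"ay":0,"az":0,"claw":0},{"dx":0,"dy":0,"dz":0,"ax":0,"ay":0,"az":0,"claw":0},{"dx":0,"dy":0,"dz":0,"ax":0,"ay":0,"az":0,"claw":0}]'
python3 st.py '[.6075,-.033,.096,.0345]'
```

```text
clock: 6.23
position: [0.5452, -0.0354, 0.0958]
tool_rot: [-3.142, -0.0, 0.034]
force: [-0.3, -0.4, 0.1]
grip_width: -0.0
6.2333 [ 0.5452 -0.0354  0.0958] [-3.1416 -0.      0.0345] [-0.3 -0.4  0.1] -3.455260220168892e-05 [ 0.27  0.61 -0.43  1.9   0.38  0.7  -0.35]
d [62.4 -0.3 -0.2] rot [-0. -0. -0.]
```

```bash
python3 -m pendant '[{"dx":0,"dy":0,"dz":0,"ax":0,"ay":0,"az":0,"claw":0},{"dx":3,"dy":0,"dz":0,"ax":0,"ay":0,"az":0,"claw":0},{"dx":11,"dy":0,"dz":0,"ax":0,"ay":0,"az":0,"claw":0},{"dx":23,"dy":0,"dz":0,"ax":0,"ay":0,"az":0,"claw":0},{"dx":36,"dy":0,"dz":0,"ax":0,"ay":0,"az":0,"claw":0},{"dx":48,"dy":0,"dz":0,"ax":0,"ay":0,"az":0,"claw":0},{"dx":57,"dy":0,"dz":0,"ax":0,"ay":0,"az":0,"claw":0},{"dx":62,"dy":0,"dz":0,"ax":0,"ay":0,"az":0,"claw":0},{"dx":62,"dy":0,"dz":0,"ax":0,"ay":0,"az":0,"claw":0},{"dx":62,"dy":0,"dz":0,"ax":0,"ay":0,"az":0,"claw":0}]'
python3 st.py '[.6075,-.033,.096,.0345]'
```

```text
clock: 7.07
position: [0.6069, -0.0333, 0.0956]
tool_rot: [-3.142, 0.0, 0.035]
force: [0.2, -0.4, -0.6]
grip_width: -0.0002
7.0667 [ 0.6069 -0.0333  0.0956] [-3.1415e+00  5.0000e-04  3.4500e-02] [ 0.2 -0.4 -0.6] -0.00023332969759804978 [ 0.24  0.69 -0.42  1.74  0.37  0.79 -0.32]
d [ 0.6 -0.3 -0.4] rot [-0.    0.03  0.  ]
```

```bash
python3 -m pendant '[{"dx":0,"dy":0,"dz":0,"ax":0,"ay":0,"az":0,"claw":0},{"dx":0,"dy":0,"dz":0,"ax":0,"ay":0,"az":0,"claw":0},{"dx":0,"dy":0,"dz":0,"ax":0,"ay":0,"az":0,"claw":0},{"dx":0,"dy":0,"dz":0,"ax":0,"ay":0,"az":0,"claw":0},{"dx":0,"dy":0,"dz":0,"ax":0,"ay":0,"az":0,"claw":0},{"dx":0,"dy":0,"dz":0,"ax":0,"ay":0,"az":0,"claw":0},{"dx":0,"dy":0,"dz":0,"ax":0,"ay":0,"az":0,"claw":0},{"dx":0,"dy":0,"dz":0,"ax":0,"ay":0,"az":0,"claw":0},{"dx":0,"dy":0,"dz":0,"ax":0,"ay":0,"az":0,"claw":0},{"dx":0,"dy":0,"dz":0,"ax":0,"ay":0,"az":0,"claw":0}]'
python3 st.py '[.669,-.031,.096,.0345]'
```

```text
clock: 7.9
position: [0.6071, -0.0333, 0.0958]
tool_rot: [3.142, 0.0, 0.035]
force: [0.5, 0.6, -0.2]
grip_width: -0.0002
7.9 [ 0.6071 -0.0333  0.0958] [3.1416 0.     0.0345] [ 0.5  0.6 -0.2] -0.00017028210005774096 [ 0.24  0.69 -0.42  1.74  0.37  0.79 -0.32]
d [62.  -0.2 -0.2] rot [0. 0. 0.]
```

```bash
python3 -m pendant '[{"dx":0,"dy":0,"dz":0,"ax":0,"ay":0,"az":0,"claw":0},{"dx":3,"dy":0,"dz":0,"ax":0,"ay":0,"az":0,"claw":0},{"dx":11,"dy":0,"dz":0,"ax":0,"ay":0,"az":0,"claw":0},{"dx":23,"dy":0,"dz":0,"ax":0,"ay":0,"az":0,"claw":0},{"dx":36,"dy":0,"dz":0,"ax":0,"ay":0,"az":0,"claw":0},{"dx":48,"dy":0,"dz":0,"ax":0,"ay":0,"az":0,"claw":0},{"dx":57,"dy":0,"dz":0,"ax":0,"ay":0,"az":0,"claw":0},{"dx":62,"dy":0,"dz":0,"ax":0,"ay":0,"az":0,"claw":0},{"dx":62,"dy":0,"dz":0,"ax":0,"ay":0,"az":0,"claw":0},{"dx":62,"dy":0,"dz":0,"ax":0,"ay":0,"az":0,"claw":0}]'
python3 st.py '[.669,-.031,.096,.0345]'
```

```text
clock: 8.73
position: [0.6689, -0.0311, 0.0955]
tool_rot: [-3.141, 0.0, 0.035]
force: [0.5, -0.1, -0.0]
grip_width: 0.0001
8.7333 [ 0.6689 -0.0311  0.0955] [-3.1415e+00  4.0000e-04  3.4600e-02] [ 0.5 -0.1 -0. ] 0.0001049008841288635 [ 0.22  0.77 -0.41  1.56  0.37  0.89 -0.29]
d [ 0.1 -0.1 -0.5] rot [-0.01  0.02  0.01]
```

```bash
python3 -m pendant '[{"dx":0,"dy":0,"dz":0,"ax":0,"ay":0,"az":0,"claw":0},{"dx":0,"dy":0,"dz":0,"ax":0,"ay":0,"az":0,"claw":0},{"dx":0,"dy":0,"dz":0,"ax":0,"ay":0,"az":0,"claw":0},{"dx":0,"dy":0,"dz":0,"ax":0,"ay":0,"az":0,"claw":0},{"dx":0,"dy":0,"dz":0,"ax":0,"ay":0,"az":0,"claw":0},{"dx":0,"dy":0,"dz":0,"ax":0,"ay":0,"az":0,"claw":0},{"dx":0,"dy":0,"dz":0,"ax":0,"ay":0,"az":0,"claw":0},{"dx":0,"dy":0,"dz":0,"ax":0,"ay":0,"az":0,"claw":0},{"dx":0,"dy":0,"dz":0,"ax":0,"ay":0,"az":0,"claw":0},{"dx":0,"dy":0,"dz":0,"ax":0,"ay":0,"az":0,"claw":0}]'
python3 - <<'E'
from h import *
g=grab('wrist','w4');g=grab('scene','s4')
b=cv2.resize(g['image'][60:260,250:400],None,fx=2.9,fy=2.9,interpolation=cv2.INTER_CUBIC)
cv2.imwrite('pics/c6.png',b)
E
python3 st.py '[.4835,-.0375,.096,.0345]'
```

```text
clock: 9.57
position: [0.669, -0.0312, 0.0958]
tool_rot: [-3.142, 0.0, 0.035]
force: [0.1, 0.4, 0.1]
grip_width: 0.0002
9.6667 [ 0.6691 -0.0312  0.0958] [-3.1415  0.      0.0345] [-0.7 -0.1 -0.5] -0.00012997700488758614 [ 0.22  0.77 -0.41  1.56  0.37  0.89 -0.29]
d [-1.857e+02 -1.000e-01 -2.000e-01] rot [-0.  0.  0.]
```

View pics/c6.png

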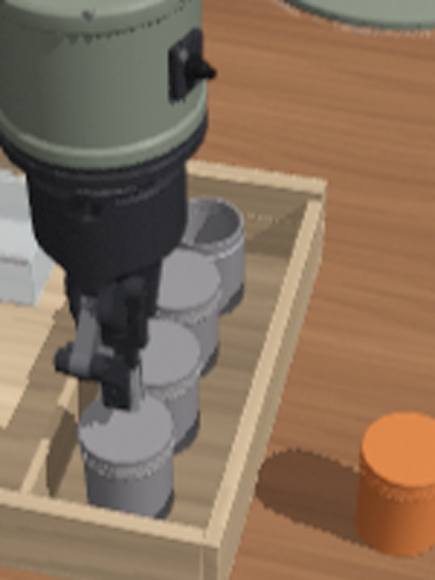

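View pics/w4.png

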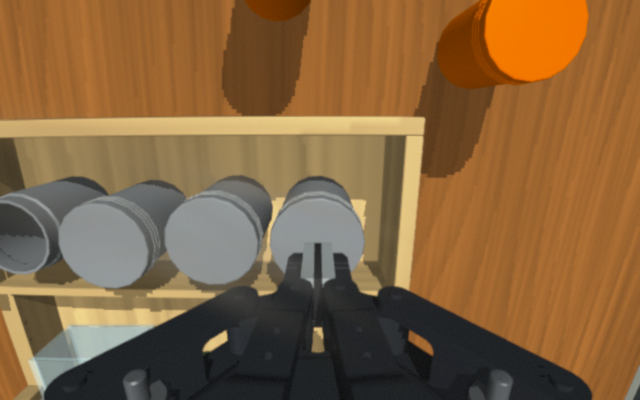

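The tip is over the fourth lid with nothing displaced. Next, lift, go back and finish over the open mouth at (0.4835, -0.0375, 0.090).

```bash
python3 -m pendant '[{"dx":0,"dy":0,"dz":-8,"ax":0,"ay":0,"az":0,"claw":0},{"dx":0,"dy":0,"dz":-25,"ax":0,"ay":0,"az":0,"claw":0},{"dx":-5,"dy":0,"dz":-42,"ax":0,"ay":0,"az":0,"claw":0},{"dx":-20,"dy":0,"dz":-54,"ax":0,"ay":0,"az":0,"claw":0},{"dx":-42,"dy":0,"dz":-60,"ax":0,"ay":0,"az":0,"claw":0},{"dx":-66,"dy":0,"dz":-60,"ax":0,"ay":0,"az":0,"claw":0},{"dx":-90,"dy":0,"dz":-60,"ax":0,"ay":0,"az":0,"claw":0},{"dx":-114,"dy":0,"dz":-60,"ax":0,"ay":0,"az":0,"claw":0},{"dx":-138,"dy":0,"dz":-60,"ax":0,"ay":0,"az":0,"claw":0},{"dx":-160,"dy":0,"dz":-60,"ax":0,"ay":0,"az":0,"claw":0}]'
python3 st.py '[.4835,-.0375,.09,.0345]'
```

```text
clock: 10.5
position: [0.5079, -0.0368, 0.1564]
tool_rot: [3.141, -0.0, 0.035]
force: [0.7, 0.5, -0.1]
grip_width: 0.0002
10.5 [ 0.5079 -0.0368  0.1564] [ 3.1412e+00 -5.0000e-04  3.4500e-02] [ 0.7  0.5 -0.1] 0.00019663511708104724 [ 0.32  0.48 -0.48  1.96  0.31  0.78 -0.3 ]
d [-24.5  -0.2  66.4] rot [ 0.02 -0.03  0.  ]
```

```bash
python3 -m pendant '[{"dx":-16,"dy":0,"dz":2,"ax":0,"ay":0,"az":0,"claw":0},{"dx":-24,"dy":0,"dz":8,"ax":0,"ay":0,"az":0,"claw":0},{"dx":-25.5,"dy":0,"dz":20,"ax":0,"ay":0,"az":0,"claw":0},{"dx":-25.5,"dy":0,"dz":34,"ax":0,"ay":0,"az":0,"claw":0},{"dx":-25.5,"dy":0,"dz":48,"ax":0,"ay":0,"az":0,"claw":0},{"dx":-25.5,"dy":0,"dz":58,"ax":0,"ay":0,"az":0,"claw":0},{"dx":-25.5,"dy":0,"dz":64,"ax":0,"ay":0,"az":0,"claw":0},{"dx":-25.5,"dy":0,"dz":66,"ax":0,"ay":0,"az":0,"claw":0},{"dx":-25.5,"dy":0,"dz":66,"ax":0,"ay":0,"az":0,"claw":0},{"dx":-25.5,"dy":0,"dz":66,"ax":0,"ay":0,"az":0,"claw":0}]'
python3 - <<'E'
from h import *
w=grab('wrist','w5');g=grab('scene','s5')
b=cv2.resize(g['image'][60:260,250:400],None,fx=2,fy=2,interpolation=cv2.INTER_CUBIC)
c=w['image'].copy()[100:340,170:640]; 
o=np.zeros((400,780,3),np.uint8);o[:400,:300]=b;o[:240,305:305+470]=c;cv2.imwrite('pics/c7.png',o)
E
python3 st.py '[.4835,-.0375,.09,.0345]'
```

```text
clock: 11.33
position: [0.484, -0.0375, 0.0902]
tool_rot: [-3.142, -0.0, 0.035]
force: [-0.5, -0.0, 0.1]
grip_width: 0.0004
11.4333 [ 0.484  -0.0376  0.0903] [ 3.1415e+00 -8.0000e-04  3.4500e-02] [-0.8 -0.6  0.1] 6.971010393956601e-05 [ 0.28  0.55 -0.42  2.06  0.39  0.61 -0.38]
d [-0.5 -0.1  0.3] rot [ 0.01 -0.05 -0.  ]
```

View pics/c7.png

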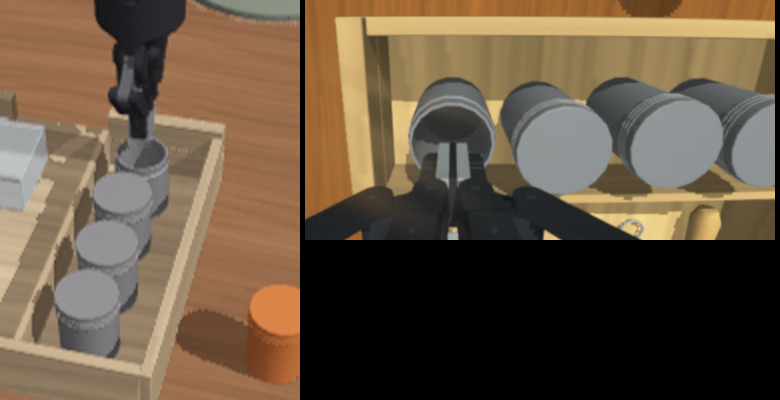

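The fingertips are held over the open mouth: the tip is centred above the dark rim in the wrist view, and above it in the scene view. Everything in the drawer stands as before. I will hold briefly and hand in.

```bash
python3 -m pendant '[{"dx":0,"dy":0,"dz":0,"ax":0,"ay":0,"az":0,"claw":0},{"dx":0,"dy":0,"dz":0,"ax":0,"ay":0,"az":0,"claw":0},{"dx":0,"dy":0,"dz":0,"ax":0,"ay":0,"az":0,"claw":0},{"dx":0,"dy":0,"dz":0,"ax":0,"ay":0,"az":0,"claw":0},{"dx":0,"dy":0,"dz":0,"ax":0,"ay":0,"az":0,"claw":0},{"dx":0,"dy":0,"dz":0,"ax":0,"ay":0,"az":0,"claw":0},{"dx":0,"dy":0,"dz":0,"ax":0,"ay":0,"az":0,"claw":0},{"dx":0,"dy":0,"dz":0,"ax":0,"ay":0,"az":0,"claw":0},{"dx":0,"dy":0,"dz":0,"ax":0,"ay":0,"az":0,"claw":0},{"dx":0,"dy":0,"dz":0,"ax":0,"ay":0,"az":0,"claw":0}]' && python3 -c "
from workcell import job_done; print(job_done())"
```

```text
clock: 12.27
position: [0.4837, -0.0376, 0.0898]
tool_rot: [-3.142, 0.0, 0.035]
force: [-0.0, -0.2, -0.1]
grip_width: -0.0001
the job is handed in; nothing more can be done
None
```

I ran the closed fingertips straight along the left row from place 1 to place 4 at z ≈ 0.096 m, about 2 cm above the lids, and paused for roughly a second over each canister. The canister without a lid is the one nearest the robot (place 1). I then lifted 6 cm, went back and finished still over its mouth at (0.484, -0.038, 0.090), 2 cm above the rim. The job was handed in at about 12.3 s.

- **Contact:** force readings stayed at noise level, about 1 N, so there was no sign of touching anything. The last pictures show nothing in the drawer moved.
- **Position accuracy:** the scene camera put the canisters 2–9 mm farther in x than the top camera. I used a joint fit of both; the wrist-camera overlay agreed with it to about 1–3 mm. The worst was the second lid, about 3 mm to the right of the fitted row line.
- **Failed step:** the first move command was refused for missing keys, and nothing moved.

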